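# Put the oil bottle and the shaker away on the stepped kitchen rack

### The arm

A 6-joint arm with a two-finger parallel gripper is mounted at the origin on the work surface. World frame = base frame: x ahead of the robot, y to its left, z up, the work surface at z = 0. Lengths are in mm, angles in rad, forces in N, time in s.
With the tool pointing down it reaches from about 350 to 775 mm from the base axis. Payload 7.3 kg.
Tool frame: the origin (TCP) lies between the finger pads; the fingertips stand 14 mm ahead of it and the grasp point (between the pads) lies 5 mm behind it; z points along the fingers, y is the line along which they close (so a half turn about z gives the same grasp; the last joint's range is limited). The gripper opens to 92 mm and grips with 3 to 60 N. Pads are 19 mm wide; open, the fingers measure 130 mm over their backs; the gripper's body (75 mm by 190 mm) begins 47 mm behind the grasp point.
Start: joints at [-1.469, 0.342, 1.524, -0, 1.275, -0.146], TCP at [128.789, -508.976, 240.741] pointing down, gripper open.
Joint ranges: [-2.53, 2.53], [-0.77, 2.02], [0.04, 2.7], [-1, 4.14], [0.28, 2.66], [-3.11, 3.11]. Speed limits (rad/s): [2.57, 2.57, 3.14, 3.14, 3.14, 3.14].

### API

Orientations are given as a 3x3 rotation matrix whose columns are the frame's x, y, z axes.
In Python, from station import r, optics, nets gives the robot as it stands. The module is installed in compiled form; this text tells all that it offers.
- The arm moves only by the shell command python3 -m crank 'ROWS' [OPENING]. ROWS is JSON, one flat list of numbers, 6 for each row, row after row: the shift along the tool's x, y, z in m, then the turn, a rotation vector about the tool's x, y, z in rad. In form: [x, y, z, wx, wy, wz, x, y, z, wx, wy, wz, ...]. A call has exactly 8 rows; each row shifts and turns the commanded pose from where the row before left it, along the tool's axes as they then stand; what a row does not reach is not made up. A row lasts 1/12 s, in which the tool goes at most 41.7 mm and 7.16 degrees, less where a joint would pass 70% of its speed; a pose out of reach is approached as far as the arm can. A call with a gripper value outside its range is refused whole. OPENING is the finger opening in m, from 0 to 0.0918, set as the call begins (- or left out, the last holds). The fingers move at their own pace and stop on an object; the grip force is fixed at half the most. Time passes only in rows, so rows that do not move let the fingers close, or fill a call up. It gives the time, the measured TCP pose, the force, the opening and the grip force at its end, in the units of the state.
- r.observe(): the state, without advancing time (a new reading comes with each control period).
- optics.get_image(name): name is "side" or "top" or "wrist"; returns (picture, depth): 384x512x3 uint8, red, green, blue; 384x512 float32, mm along the optical axis (not along the pixel's ray), 0 where there is no reading.
- optics.camera_model(name): a dict with "mtx" (3x3 intrinsics, pixels), "dist_coeffs" ([k1, k2, p1, p2, k3] as OpenCV has them; the pictures are not rectified), "rvec" (rotation vector, rad) and "tvec" (3), from world to camera coordinates, as OpenCV has them. Camera axes: x right, y down, z forward; pixel columns grow to the right and rows downward; lengths in mm; the calibration is good to about 2 mm. A picture is of the moment at which its call begins: read the wrist's pose just before it. camera_model takes no time and is no camera call; for the wrist camera it gives the pose at the moment of the call.
- r.finish_job(): hands the job in; it is judged then, once.
Trained networks look in the newest picture that a camera, given by its name, has taken for a name from the list of things; names that differ only in an ending like _2 or _b are one class to them, and where a whole thing is asked for, a point or a joint stands for the part that bears it (a point fixed in the world has none). Each returns a list of dicts, best first, with "score" (0 to 1); they miss things now and then, are a little off and sometimes report something else, mostly with a low value. They report only what shows in the picture. A call takes as long as a camera call.
- nets.spot_in(camera, target): "box" ([left, top, width, height] in pixels, round what is visible of it).
- nets.cut_out(camera, target): "mask" (384x512 bool, what is visible of it) and "box" ([left, top, width, height] in pixels, round what is visible of it).
- nets.place_of(camera, target): "uv" ([column, row] in pixels: a listed point, or the origin of a listed thing).
The state is a dict: "t": time; "qpos": joint angles; "joint_vel": joint speeds; "joint_efforts": joint torques, N m; "eef_pos": TCP position; "tool_rot": TCP orientation; "wrist_force": force on the tool from outside, world axes, zero at the start; "ft_torque": the same for the moment, N m; "gripper_width": opening from 0.0 (shut) to 1.0 (fully open); "grip_force": force on a finger pad.
Only numpy, scipy, OpenCV 4.12 (cv2) and the standard library are available. Lean on these libraries where they do the work, as an engineer would, in place of code of your own. Each camera call takes 0.05 s, during which the arm holds its last target. There are 200 camera calls.

### The job

Put the oil bottle and the shaker that stand on the counter away on the stepped wire rack, each on the tier whose headroom just clears its height, so that no tall space is wasted on a short thing. Keep them upright, set each one down rather than dropping it, then push it gently back under the deck above until you feel it come up against that tier's back stop, and leave it standing there. Do not disturb the bottle and jar already on the rack.

Things in the scene. Friction and masses are not known exactly. Their poses are not given: they have to be found in the camera images.
- rack: Fixed stepped wire rack, 400 mm wide, 374 high. Origin: at counter level below the mid front edge of the lowest deck; x points into the rack, y left, z up. Three decks 6 mm thick, flat and solid to touch, reach back to x = 280 mm. Lowest: top at z = 60 mm. Headroom: lower tier 165 mm, upper 118 mm. Front and back open; side posts at y = -204 and +204 mm, the front ones leaning back.
- middle_deck_edge (a point): Middle of the front edge of the rack's middle deck, on its top (rack x = 60, z = 231 mm); axes as the rack's. This deck is the upper tier's floor and, with its underside 6 mm lower, the ceiling of the lower tier, whose floor reaches 60 mm further to the front.
- top_deck_edge (a point): Middle of the front edge of the rack's top deck, on its top (rack x = 120, z = 355 mm); axes as the rack's. Its underside, 6 mm lower, is the upper tier's ceiling; the front 60 mm of the upper tier's floor is open above.
- lower_stop: Guides of the lower tier's back stop (fixed): origin on that floor, mid-width, at rack x = 122 mm; axes as the rack's. The stop is a rigid upright bar across the tier, 10 to 50 mm above the floor, clipped so that its front face is 0 to 16 mm behind this origin: how far is not reported, feel for it. The bottle's front then stands 2 to 18 mm behind the edge of the deck above.
- upper_stop: The same for the upper tier: origin on its floor, mid-width, at rack x = 186 mm; the bar, 10 to 50 mm above the floor, has its front face 0 to 16 mm behind this origin, not reported. The shaker's front then stands 2 to 18 mm behind the edge of the deck above.
- oil_bottle_center (a point): The bottle to put away: green glass, paper label, black cap; 150 mm high, about 0.42 kg. Round body 60 mm across up to 70 mm, sloping shoulder to 100 mm, then neck and long cap 30 mm across. Point: on its axis (z), half-way up, 75 mm above its foot. Stands on the counter right of the rack, in either of two places. Pushed higher than about 40 mm it may tip.
- shaker_center (a point): The steel shaker to put away: cylinder 64 mm across up to 88 mm, low domed top with holes; 100 mm high, about 0.30 kg. Point: on its axis (z), half-way up, 50 mm above its foot. Stands on the counter in the other place. Slid along a deck, bottle or shaker resists with 1 to 5 N, up to 8 N for a moment as it starts; more means the stop.
- stock_bottle_center (a point): A bottle of the same kind already near one end of the lower tier; leave it alone. Point: on its axis, 75 mm above its foot. The rest of that tier is free.
- stock_jar_center (a point): A squat glass jar with a dark lid, 64 mm across, 82 mm high, near the other end of the upper tier; leave it alone. Point: on its axis, half-way up. The rest of that tier is free.

How it is judged (in metres and radians):
On the way, in this order (a step that is already met when the one before it is completed fails the run):
1. one of the two stands upright on its own tier and is pushed back by the fingers until it meets that tier's back stop (((x of oil_bottle_center in the frame of rack between 0.088 and 0.112 m and y of oil_bottle_center in the frame of rack between -0.16 and 0.16 m and z of oil_bottle_center in the frame of rack between 0.125 and 0.145 m and angle between oil_bottle_center's own z axis and vertical below 0.1 rad and contact force between oil_bottle and lower_stop above 1.5 N and contact force between the fingers and oil_bottle above 0.3 N) or (x of shaker_center in the frame of rack between 0.15 and 0.174 m and y of shaker_center in the frame of rack between -0.16 and 0.16 m and z of shaker_center in the frame of rack between 0.271 and 0.291 m and angle between shaker_center's own z axis and vertical below 0.1 rad and contact force between shaker and upper_stop above 1.5 N and contact force between the fingers and shaker above 0.3 N))), for 0.05 s.
2. the other one too, on its own tier, with the first still in its place (((x of shaker_center in the frame of rack between 0.15 and 0.174 m and y of shaker_center in the frame of rack between -0.16 and 0.16 m and z of shaker_center in the frame of rack between 0.271 and 0.291 m and angle between shaker_center's own z axis and vertical below 0.1 rad and (x of oil_bottle_center in the frame of rack between 0.088 and 0.112 m and y of oil_bottle_center in the frame of rack between -0.16 and 0.16 m and z of oil_bottle_center in the frame of rack between 0.125 and 0.145 m and angle between oil_bottle_center's own z axis and vertical below 0.1 rad and contact force between oil_bottle and lower_stop above 1.5 N and contact force between the fingers and oil_bottle above 0.3 N)) or (x of oil_bottle_center in the frame of rack between 0.088 and 0.112 m and y of oil_bottle_center in the frame of rack between -0.16 and 0.16 m and z of oil_bottle_center in the frame of rack between 0.125 and 0.145 m and angle between oil_bottle_center's own z axis and vertical below 0.1 rad and (x of shaker_center in the frame of rack between 0.15 and 0.174 m and y of shaker_center in the frame of rack between -0.16 and 0.16 m and z of shaker_center in the frame of rack between 0.271 and 0.291 m and angle between shaker_center's own z axis and vertical below 0.1 rad and contact force between shaker and upper_stop above 1.5 N and contact force between the fingers and shaker above 0.3 N)))), for 0.05 s.
At the end, for the whole second after the job is handed in: Bottle on the lower tier, shaker on the upper, both upright (within 6 degrees), released, at rest, pushed back: bottle's axis 88 to 112 mm, shaker's 150 to 174 mm behind the lowest deck's front edge, both within 160 mm of the rack's mid-width (x of oil_bottle_center in the frame of rack between 0.088 and 0.112 m and y of oil_bottle_center in the frame of rack between -0.16 and 0.16 m and z of oil_bottle_center in the frame of rack between 0.125 and 0.145 m and angle between each of oil_bottle_center, shaker_center's own z axis and vertical below 0.1 rad and x of shaker_center in the frame of rack between 0.15 and 0.174 m and y of shaker_center in the frame of rack between -0.16 and 0.16 m and z of shaker_center in the frame of rack between 0.271 and 0.291 m and linear speed of each of oil_bottle, shaker below 0.02 m/s and contact force between the fingers and oil_bottle below 0.1 N and contact force between the fingers and shaker below 0.1 N); the robot touches nothing.
It fails at once if the bottle or the shaker is tipped more than 26 degrees (angle between any of oil_bottle_center, shaker_center's own z axis and vertical above 0.45 rad).
It fails at once if the bottle or the shaker is dropped: faster than 0.45 m/s with no finger on it (a fall of about 10 mm) ((linear speed of oil_bottle above 0.45 m/s and contact force between the fingers and oil_bottle below 0.05 N) or (linear speed of shaker above 0.45 m/s and contact force between the fingers and shaker below 0.05 N)).
It fails at once if the bottle or the shaker is driven against its back stop with more than 40 N (contact force between oil_bottle and lower_stop above 40 N or contact force between shaker and upper_stop above 40 N).
It fails at once if the stock bottle or stock jar is moved more than 20 mm or tipped (distance of any of stock_bottle_center, stock_jar_center from where it was at the start of the episode above 0.02 m or angle between any of stock_bottle_center, stock_jar_center's own z axis and vertical above 0.35 rad).
It also fails if it takes over 72 s, if anything falls off the work surface, if the arm or the gripper's body presses on something with over 40 N, if the wrist force passes 120 N, or if a joint passes its speed limit or range.

## Working session

There is one attempt and no reset: what is moved stays moved. The work goes in short steps, Python scripts to look and compute and a shell command to move; the robot and the scene stay as the last step left them, time stands still between calls to the robot, and variables do not carry over. Pictures are saved under pics/ and viewed, at most 10 in all, crops included, and the job is handed in when it is done.

```bash
mkdir -p pics; cat > h.py <<'E'
from station import r, optics, nets
import numpy as np, cv2
def grab(n,save=None):
    m=optics.camera_model(n); im,d=optics.get_image(n)
    if save: cv2.imwrite('pics/'+save,im[:,:,::-1])
    return m,im,d
def rays(m,uv):
    uv=np.asarray(uv,float).reshape(-1,1,2)
    p=cv2.undistortPoints(uv,m['mtx'],np.array(m['dist_coeffs'],float)).reshape(-1,2)
    R=cv2.Rodrigues(np.array(m['rvec'],float))[0]; t=np.array(m['tvec'],float).ravel()
    return p,R,t
def world(m,uv,z):  # z depths
    p,R,t=rays(m,uv); z=np.asarray(z,float).reshape(-1,1)
    c=np.hstack([p*z,z]); return (c-t)@R
def atz(m,uv,h):
    p,R,t=rays(m,uv); d=np.hstack([p,np.ones((len(p),1))])@R; o=-R.T@t
    return o+d*((h-o[2])/d[:,2])[:,None]
def cloud(m,d,mask):
    v,u=np.nonzero(mask&(d>0)); return world(m,np.c_[u,v],d[v,u])
E
cat > a.py <<'E'
from h import *
np.set_printoptions(precision=1,suppress=True)
s=r.observe(); print(s['t'],s['eef_pos'],s['tool_rot'],s['wrist_force'])
for n in ['side','top']:
    m,im,d=grab(n,n+'0.png'); R=cv2.Rodrigues(np.array(m['rvec'],float))[0]
    print(n,-R.T@np.array(m['tvec']).ravel(),R[2])
    for o in ['oil_bottle_center','shaker_center','stock_bottle_center','stock_jar_center','rack','middle_deck_edge','top_deck_edge']:
        for q in nets.place_of(n,o)[:2]: print(n,o,np.array(q['uv']),round(q['score'],2),end=' ')
        for q in nets.cut_out(n,o)[:2] if 'edge' not in o else []:
            c=cloud(m,d,q['mask']); print('|',round(q['score'],2),q['box'],len(c),*( [np.percentile(c,[2,50,98],axis=0).tolist()] if len(c) else []),end='')
        print()
E
python3 a.py
```

```text
0.0 [ 128.8 -508.6  240. ] [[ 1.   0.2 -0. ]
 [ 0.2 -1.   0. ]
 [ 0.  -0.  -1. ]] [-0.3  0.5 -0.3]
side [ 428.2 -811.6  662.1] [ 0.1  0.9 -0.5]
side oil_bottle_center [202.9 343.7] 0.69 side oil_bottle_center [286.8 119.5] 0.45 | 0.56 [186.8, 309.1, 35.8, 74.9] 1966 [[355.54114978962946, -324.18072819558284, 4.176828907003853], [383.6609872261429, -310.5524088021733, 78.38303827076496], [410.1545135332437, -283.5028841218039, 149.8219679713271]]
side shaker_center [300.9 351.4] 0.59 | 0.87 [283.0, 323.1, 33.9, 60.9] 1820 [[528.3248191935346, -328.7870389562527, 4.162985422351555], [553.9119511190178, -318.89508324832855, 74.69912003698268], [584.6035017124814, -281.04019158407846, 100.77642143494501]]| 0.56 [262.8, 180.5, 70.8, 84.0] 928 [[560.1168360972337, -53.819075342346835, 58.164699871374], [622.4770640992924, 51.37365920509363, 87.22090743557521], [681.055327444855, 289.5676417942637, 109.7826137947312]]
side stock_bottle_center [254.8 177.9] 0.72 | 0.67 [246.4, 155.3, 19.7, 51.7] 782 [[492.16894430522416, 193.96789126538803, 61.50863373830841], [519.542855084803, 226.77036579
[... 1736 characters left out ...]
6, 311.80543555941625], [612.4090564732841, 29.53499118314678, 314.5329032061168]]| 0.31 [118.2, 122.8, 144.4, 43.1] 873 [[599.5043753124778, -24.76667916430569, -0.4534874345295974], [652.4363406321327, 149.84814827451007, 266.5812468496633], [722.6100195337623, 337.26885497874827, 355.34299646828373]]
top rack [216.3 219.3] 0.95 top rack [188.9 162.5] 0.52 | 0.89 [86.9, 76.3, 193.4, 163.9] 7829 [[464.27854548494514, -78.48827347185579, -3.199006321774698], [642.7265861115205, 167.10783600898787, 231.30978159351764], [802.3318434705288, 371.7357023786592, 356.6560052568885]]
top middle_deck_edge [204.2 193.8] 0.56 top middle_deck_edge [246.8 171.3] 0.54 
top top_deck_edge [189.2 162.6] 0.94
```

```bash
cat > b.py <<'E'
from h import *
np.set_printoptions(precision=1,suppress=True)
from scipy.optimize import least_squares
ms=[]
for n in ['side','top']:
    m=optics.camera_model(n); ms.append(m)
pr=lambda m,uv,h:print(atz(m,[uv],h)[0])
pr(ms[1],[216.3,219.3],0);pr(ms[0],[240.4,242.8],0)
pr(ms[1],[204.2,193.8],231);pr(ms[0],[263.8,167],231)
pr(ms[1],[189.2,162.6],355);pr(ms[0],[283.8,121.3],355)
print('bottle');pr(ms[1],[343.6,250.7],75);pr(ms[0],[202.9,343.7],75)
print('shaker');pr(ms[1],[345.7,193.5],50);pr(ms[0],[300.9,351.4],50)
print('jar');pr(ms[1],[247.4,168.7],231+41)
pr(ms[0],[297.6,175.7],231+41)
print('sb');pr(ms[1],[160,198.6],135);pr(ms[0],[254.8,177.9],135)
# deck edges from the top depth
m,im,d=grab('top')
q=nets.cut_out('top','rack')[0]['mask']
v,u=np.nonzero((d>0)); c=world(m,np.c_[u,v],d[v,u])
for h in (60,231,355):
    k=(abs(c[:,2]-h)<5)&(c[:,0]>380)&(c[:,1]>-150)&(c[:,1]<450)
    P=c[k][:,:2]; b=cv2.minAreaRect(P.astype(np.float32)); print(h,len(P),b,'\n',cv2.boxPoints(b))
    # front edge: min x per y-bin
    ys=np.arange(P[:,1].min()+15,P[:,1].max()-15,8); e=[(y,np.percentile(P[abs(P[:,1]-y)<4][:,0],2)) for y in ys if (abs(P[:,1]-y)<4).sum()>3]
    e=np.array(e); f=np.polyfit(e[:,0],e[:,1],1)
    for _ in range(3):
        g=abs(np.polyval(f,e[:,0])-e[:,1])<6; f=np.polyfit(e[g,0],e[g,1],1) if g.sum()>4 else f
    print('edge x = %.4f*y+%.1f'%tuple(f),g.sum(),len(e))
cv2.imwrite('pics/both.png',cv2.resize(np.hstack([cv2.imread('pics/side0.png')[60:384,150:450],cv2.imread('pics/top0.png')[60:384,80:380]]),(800,432)))
E
python3 b.py
```

```text
[477.   99.8   0. ]
[467.7 121.2   0. ]
[527.1 112.8 231. ]
[527.7 126.  231. ]
[580.3 133.8 355. ]
[572.2 119.  355. ]
bottle
[ 385.7 -291.8   75. ]
[ 383.1 -291.2   75. ]
shaker
[ 563.5 -307.2   50. ]
[ 562.2 -299.2   50. ]
jar
[587.4   2.5 272. ]
[589.6 -12.1 272. ]
sb
[523.5 249.6 135. ]
[515.9 258.3 135. ]
60 1749 ((601.711669921875, 135.19512939453125), (280.4441833496094, 409.5976257324219), 14.734490394592285) 
 [[414.  297.6]
 [518.2 -98.5]
 [789.4 -27.2]
 [685.2 368.9]]
edge x = -0.2623*y+493.7 48 54
231 2473 ((630.636474609375, 142.06533813476562), (222.5319366455078, 412.57537841796875), 14.53695297241211) 
 [[471.2 313.8]
 [574.7 -85.5]
 [790.1 -29.7]
 [686.6 369.7]]
edge x = -0.2636*y+555.6 44 53
355 3442 ((660.0841064453125, 149.7489776611328), (161.28053283691406, 416.1151123046875), 14.806525230407715) 
 [[529.  330.3]
 [635.3 -72. ]
 [791.2 -30.8]
 [684.9 371.5]]
edge x = -0.2613*y+617.1 49 51
```

View pics/both.png

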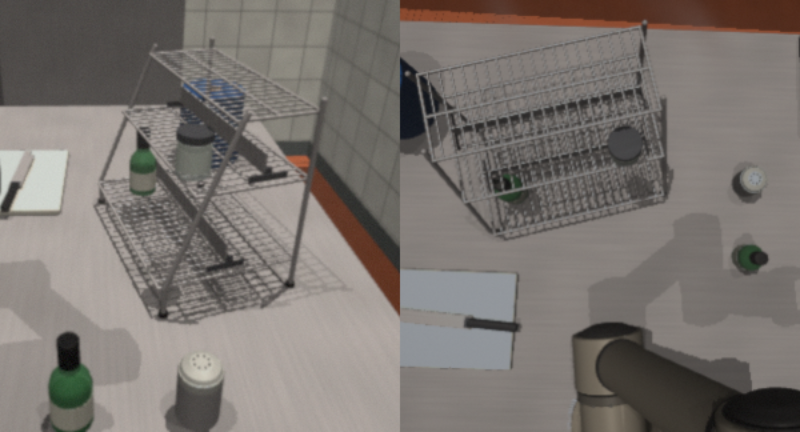

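The view shows the rack turned about 15° to the left. The stock bottle is at the left of the lower tier (crop 142,165) and the jar at the right of the upper tier (195,150). On the counter, the oil bottle is at (70,385) and the shaker at (200,385).

My measurements:
- **Rack:** origin about (467, 99), yaw 0.257.
- **Bottle:** (384, -292).
- **Shaker:** about (560, -300).

Next I tilt the tool 30° forward.

```bash
cat > g.py <<'E'
from h import *
np.set_printoptions(precision=4,suppress=True)
YAW=.2575; O=np.array([467,99,0.])
RR=cv2.Rodrigues(np.array([0,0,YAW]))[0]
def rk(x,y,z): return O+RR@np.array([x,y,z],float)
def to_rack(p): return RR.T@(np.asarray(p)-O)
def go(target,off,yaw=YAW,tilt=None):
    """shift (m, tool axes) and turn bringing the point off mm ahead of TCP to target"""
    s=r.observe(); R=np.array(s['tool_rot']); p=np.array(s['eef_pos'])
    if tilt is not None:
        a=np.radians(tilt); x=RR if yaw==YAW else cv2.Rodrigues(np.array([0,0,yaw]))[0]
        Rt=x@np.array([[np.cos(a),0,np.sin(a)],[0,-1,0],[np.sin(a),0,-np.cos(a)]])
        print('turn',cv2.Rodrigues(R.T@Rt)[0].ravel())
    else: Rt=R
    d=np.asarray(target,float)-off*Rt[:,2]-p
    print('shift tool',R.T@d/1000,'world',d,'z axis',R[:,2],'W up in tool',R.T[:,2])
def st():
    s=r.observe(); R=np.array(s['tool_rot']); print('t',round(s['t'],2),'tcp',s['eef_pos'],'rack tip',to_rack(s['eef_pos']+14*R[:,2]),'F',s['wrist_force'],'rackF',RR.T@s['wrist_force'],'w',s['gripper_width'],s['grip_force'])
E
python3 -m crank '[0,0,-0.01,0,0.105,0, 0,0,-0.01,0,0.105,0, 0,0,-0.01,0,0.105,0, 0,0,-0.01,0,0.105,0, 0,0,-0.01,0,0.1036,0, 0,0,0,0,0,0, 0,0,0,0,0,0, 0,0,0,0,0,0]' 0.0918
python3 -c "
from g import *
print(r.observe()['tool_rot']); go([384,-292,230],-5,tilt=30)"
```

```text
t: 2.07
eef_pos: [118.9, -511.3, 288.8]
tool_rot: [[0.841, 0.245, 0.483], [0.212, -0.969, 0.123], [0.498, -0.001, -0.867]]
wrist_force: [-0.2, -0.7, -0.4]
gripper_width: 1.0
grip_force: 0.0
[[ 0.8406  0.2452  0.483 ]
 [ 0.2123 -0.9695  0.1226]
 [ 0.4983 -0.0005 -0.867 ]]
turn [ 0.0044  0.002  -0.0088]
shift tool [ 0.2401 -0.1477  0.2108] world [267.4789 219.9782 -63.083 ] z axis [ 0.483   0.1226 -0.867 ] W up in tool [ 0.4983 -0.0005 -0.867 ]
```

```bash
python3 -m crank '[0.024,-0.0148,0.021,0,0,0, 0.024,-0.0148,0.021,0,0,0, 0.024,-0.0148,0.021,0,0,0, 0.024,-0.0148,0.021,0,0,0, 0.024,-0.0148,0.021,0,0,0, 0.024,-0.0148,0.021,0,0,0, 0.024,-0.0148,0.021,0,0,0, 0,0,0,0,0,0]'
cat > look.py <<'E'
from g import *
import sys
m,im,d=grab('wrist',sys.argv[1]); R=cv2.Rodrigues(np.array(m['rvec'],float))[0]
print('cam',-R.T@np.array(m['tvec']).ravel())
for o,h in (('oil_bottle_center',75),('shaker_center',50)):
    for q in nets.place_of('wrist',o)[:2]: print(o,q['uv'],round(q['score'],2),atz(m,[q['uv']],h))
    for q in nets.cut_out('wrist',o)[:1]:
        c=cloud(m,d,q['mask']); c=c[(c[:,2]>3)]
        if o[0]=='s': c=c[c[:,2]<120]
        for lo,hi in ((5,65),(70,84),(110,145)):
            k=c[(c[:,2]>lo)&(c[:,2]<hi)]
            if len(k)<20: continue
            # circle fit, known radius
            from scipy.optimize import least_squares
            rad={'o':{5:30,110:15},'s':{5:32,70:32}}[o[0]].get(lo)
            if rad is None: continue
            vw=(k.mean(0)-(-R.T@np.array(m['tvec']).ravel()))[:2]; vw/=np.linalg.norm(vw)
            f=least_squares(lambda p:np.hypot(*(k[:,:2]-p).T)-rad,k.mean(0)[:2]+vw*rad,loss='soft_l1'); print(o,lo,hi,len(k),'circle',f.x,abs(f.fun).mean())
E
python3 look.py w1.png; python3 -c "
from g import *
go([384,-292,135],-5,tilt=30)"
```

```text
t: 2.73
eef_pos: [309.3, -351.2, 245.1]
tool_rot: [[0.838, 0.253, 0.483], [0.218, -0.968, 0.129], [0.5, -0.003, -0.866]]
wrist_force: [-1.2, 1.1, -0.1]
gripper_width: 0.998
grip_force: 0.0
cam [ 305.5785 -353.3729  408.5585]
oil_bottle_center [225.2, 176.8] 0.68 [[ 385.6702 -294.2133   75.    ]]
oil_bottle_center 5 65 329 circle [ 381.505  -294.4683] 0.19537975072518213
oil_bottle_center 110 145 280 circle [ 381.9134 -294.1701] 0.16374014915040336
shaker_center [262.6, 62.1] 0.96 [[ 563.2406 -293.7783   50.    ]]
shaker_center 5 65 949 circle [ 559.4881 -297.1101] 0.4408398761610425
shaker_center 70 84 308 circle [ 559.4645 -297.1338] 0.3235135815582203
turn [ 0.006   0.0009 -0.0075]
shift tool [ 0.0245 -0.0449  0.1472] world [  80.854    66.6013 -115.408 ] z axis [ 0.4843  0.1213 -0.8664] W up in tool [ 0.4993  0.0015 -0.8664]
```

View pics/w1.png

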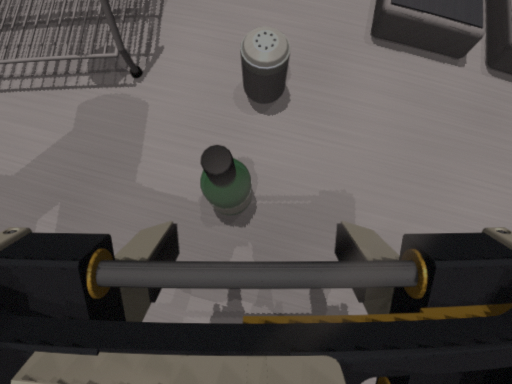

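Wrist view: bottle cap at (217,160), shaker top at (265,55). The circle fits give bottle (382,-294) and shaker (559.5,-297).

```bash
python3 -m crank '[0.0114,-0.0219,0,0,0,0, 0.0115,-0.0219,0,0,0,0, 0,0,0.03,0,0,0, 0,0,0.03,0,0,0, 0,0,0.03,0,0,0, 0,0,0.03,0,0,0, 0,0,0.02,0,0,0, 0,0,0.0063,0,0,0]'
python3 -c "
from g import *
st();go([382.5,-293.5,135],-5)"
```

```text
t: 3.65
eef_pos: [384.9, -291.7, 128.2]
tool_rot: [[0.841, 0.245, 0.483], [0.21, -0.97, 0.125], [0.499, -0.004, -0.867]]
wrist_force: [0.1, -0.1, -0.0]
gripper_width: 1.003
grip_force: 0.0
t 3.65 tcp [ 384.9124 -291.6601  128.1598] rack tip [-171.8829 -356.902   116.027 ] F [ 0.0844 -0.062  -0.0092] rackF [ 0.0659 -0.0814 -0.0092] w 1.002861484454866 0.0
shift tool [ 0.001   0.0012 -0.0023] world [ 0.0025 -1.2139  2.507 ] z axis [ 0.483   0.1252 -0.8666] W up in tool [ 0.4989 -0.0036 -0.8666]
```

```bash
python3 -m crank '[0,0,0,0,0,0, 0,0,0,0,0,0, 0,0,0,0,0,0, 0,0,0,0,0,0, 0,0,0,0,0,0, 0,0,0,0,0,0, 0,0,0,0,0,0, 0,0,0,0,0,0]' 0.01
python3 -m crank '[0.005,0,-0.00866,0,0,0, 0.01,0,-0.0173,0,0,0, 0.01,0,-0.0173,0,0,0, 0.01,0,-0.0173,0,0,0, 0.01,0,-0.0173,0,0,0, 0.0025,0,-0.0043,0,0,0, 0,0,0,0,0,0, 0,0,0,0,0,0]'
python3 -c "
from g import *
st();go(rk(-20,10,60+95+133),-5,tilt=30)"
```

```text
t: 4.32
eef_pos: [385.1, -292.2, 130.8]
tool_rot: [[0.839, 0.245, 0.485], [0.213, -0.969, 0.122], [0.5, 0.001, -0.866]]
wrist_force: [-0.2, -0.2, -0.1]
gripper_width: 0.471
grip_force: 0.0
t: 4.98
eef_pos: [384.8, -291.6, 224.5]
tool_rot: [[0.84, 0.246, 0.484], [0.212, -0.969, 0.123], [0.499, -0.001, -0.866]]
wrist_force: [-0.5, 1.5, -3.4]
gripper_width: 0.286
grip_force: 29.9
t 4.98 tcp [ 384.7851 -291.6216  224.4521] rack tip [-171.9902 -356.8599  212.3229] F [-0.5143  1.4819 -3.4246] rackF [-0.1199  1.564  -3.4246] w 0.2858148284975361 29.91185814142227
turn [ 0.0039  0.0007 -0.0086]
shift tool [ 0.1663 -0.3684  0.0279] world [ 62.7453 395.8352  59.2177] z axis [ 0.4839  0.1234 -0.8664] W up in tool [ 0.4994 -0.0009 -0.8664]
```

```bash
python3 -c "
from g import *
m,im,d=grab('side'); cv2.imwrite('pics/s1.png',cv2.resize(im[150:384,130:380,::-1],None,fx=2.4,fy=2.4))
for q in nets.cut_out('side','oil_bottle_center')[:2]:
    c=cloud(m,d,q['mask']); print(q['score'],q['box'],np.percentile(c,[1,50,99],axis=0))
"
```

```text
0.71 [185.0, 293.7, 38.9, 71.1] [[ 355.9435 -325.7501   63.5193]
 [ 385.5378 -314.6041  132.1617]
 [ 412.262  -287.3585  200.4211]]
```

View pics/s1.png

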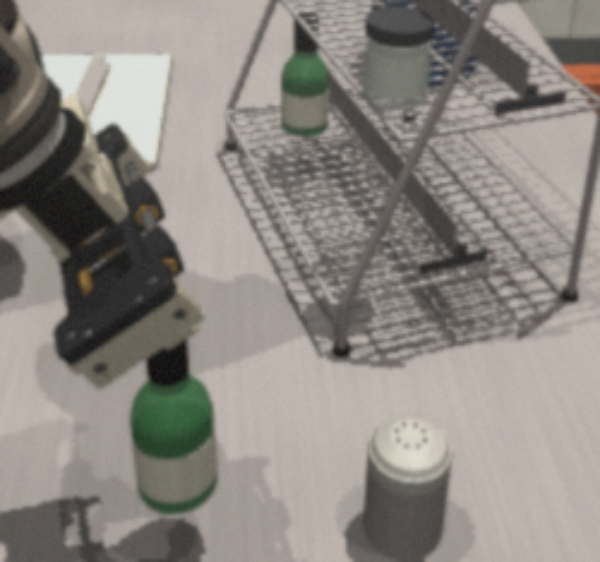

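The picture shows the bottle hanging upright at (170,430), held only by the top of its cap because I lifted before the fingers had shut. I'll set it back down and regrip lower.

```bash
python3 -m crank '[-0.004,0,0.00693,0,0,0, -0.006,0,0.0104,0,0,0, -0.006,0,0.0104,0,0,0, -0.005,0,0.00866,0,0,0, -0.004,0,0.00693,0,0,0, -0.002,0,0.00346,0,0,0, -0.001,0,0.00173,0,0,0, 0,0,0,0,0,0]'
python3 -c "
from g import *
st()
m,im,d=grab('side')
for q in nets.cut_out('side','oil_bottle_center')[:2]:
    c=cloud(m,d,q['mask']); print(q['score'],q['box'],np.percentile(c,[1,50,99],axis=0))
"
```

```text
t: 5.75
eef_pos: [385.1, -292.0, 169.0]
tool_rot: [[0.84, 0.245, 0.484], [0.212, -0.969, 0.123], [0.5, -0.001, -0.866]]
wrist_force: [-0.3, -0.1, -3.2]
gripper_width: 0.285
grip_force: 29.9
t 5.75 tcp [ 385.1205 -292.0276  169.0055] rack tip [-171.7622 -357.3436  156.8803] F [-0.3361 -0.0937 -3.2201] rackF [-0.3489 -0.005  -3.2201] w 0.2849586181958588 29.909387826919556
0.86 [187.0, 319.6, 38.5, 64.4] [[ 356.0466 -326.1246   -1.4326]
 [ 386.7276 -314.5906   76.3299]
 [ 414.4808 -272.4967  141.9191]]
```

```bash
python3 -m crank '[-0.0005,0,0.00087,0,0,0, -0.0005,0,0.00087,0,0,0, 0,0,0,0,0,0, 0,0,0,0,0,0, 0,0,0,0,0,0, 0,0,0,0,0,0, 0,0,0,0,0,0, 0,0,0,0,0,0]' | grep -E 'force|eef'
python3 -m crank '[-0.0005,0,0.00087,0,0,0, -0.0005,0,0.00087,0,0,0, 0,0,0,0,0,0, 0,0,0,0,0,0, 0,0,0,0,0,0, 0,0,0,0,0,0, 0,0,0,0,0,0, 0,0,0,0,0,0]' | grep -E 'force|eef'
```

```text
eef_pos: [385.2, -292.1, 167.4]
wrist_force: [-0.3, -0.3, -4.0]
grip_force: 29.9
eef_pos: [385.2, -292.1, 165.4]
wrist_force: [0.0, 0.3, -2.4]
grip_force: 29.9
```

```bash
python3 -m crank '[-0.0005,0,0.00087,0,0,0, 0,0,0,0,0,0, 0,0,0,0,0,0, 0,0,0,0,0,0, 0,0,0,0,0,0, 0,0,0,0,0,0, 0,0,0,0,0,0, 0,0,0,0,0,0]' | grep -E 'force|eef'
python3 -m crank '[-0.0005,0,0.00087,0,0,0, 0,0,0,0,0,0, 0,0,0,0,0,0, 0,0,0,0,0,0, 0,0,0,0,0,0, 0,0,0,0,0,0, 0,0,0,0,0,0, 0,0,0,0,0,0]' | grep -E 'force|eef'
```

```text
eef_pos: [385.2, -292.1, 164.4]
wrist_force: [0.6, -0.4, -2.5]
grip_force: 29.9
eef_pos: [385.2, -292.1, 163.4]
wrist_force: [0.5, -0.0, -3.6]
grip_force: 29.9
```

```bash
for i in 1 ; do python3 -m crank '[-0.0005,0,0.00087,0,0,0, 0,0,0,0,0,0, 0,0,0,0,0,0, 0,0,0,0,0,0, 0,0,0,0,0,0, 0,0,0,0,0,0, 0,0,0,0,0,0, 0,0,0,0,0,0]' | grep -E 'force|eef'
python3 -m crank '[-0.0005,0,0.00087,0,0,0, -0.0005,0,0.00087,0,0,0, 0,0,0,0,0,0, 0,0,0,0,0,0, 0,0,0,0,0,0, 0,0,0,0,0,0, 0,0,0,0,0,0, 0,0,0,0,0,0]' | grep -E 'force|eef'; done
python3 -c "
from g import *
m,im,d=grab('side');print(optics.camera_model('side')['mtx'][0]); cv2.imwrite('pics/s2.png',cv2.resize(im[270:384,140:260,::-1],None,fx=4,fy=4))
for q in nets.cut_out('side','oil_bottle_center')[:1]:
    c=cloud(m,d,q['mask']); print(q['box'],np.percentile(c,[1,50,99],axis=0))
"
```

```text
eef_pos: [385.2, -292.1, 162.4]
wrist_force: [0.5, -0.1, -2.7]
grip_force: 29.9
eef_pos: [386.1, -293.1, 161.8]
wrist_force: [1.8, 0.3, 6.1]
grip_force: 30.1
[402.7781   0.     263.5078]
[186.4, 326.4, 37.4, 57.6] [[ 348.3533 -326.6687   -1.5768]
 [ 386.563  -314.8794   71.5368]
 [ 413.5709 -226.1179  133.6959]]
```

View pics/s2.png

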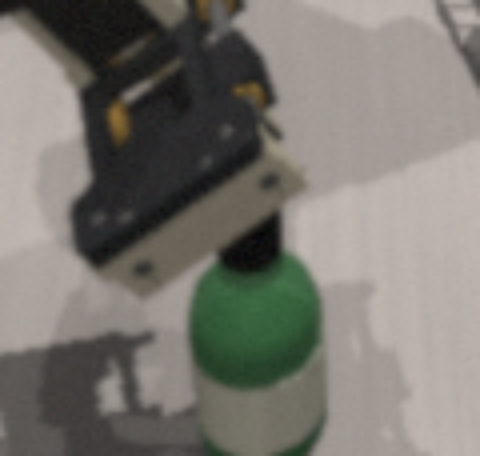

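The bottle is standing on the counter, with its neck at (250,250) under the fingers and the force now upward. I'll open, lower 33 mm and regrip.

```bash
python3 -m crank '[0,0,0,0,0,0, 0,0,0,0,0,0, 0,0,0,0,0,0, 0,0,0,0,0,0, 0,0,0,0,0,0, 0,0,0,0,0,0, 0,0,0,0,0,0, 0,0,0,0,0,0]' 0.07 | grep -E 'force|eef|width'
python3 -m crank '[0,0,0,0,0,0, 0,0,0,0,0,0, -0.004,0,0.00693,0,0,0, -0.004,0,0.00693,0,0,0, -0.004,0,0.00693,0,0,0, -0.0045,0,0.0078,0,0,0, 0,0,0,0,0,0, 0,0,0,0,0,0]' | grep -E 'force|eef|width'
python3 look.py w2.png
```

```text
eef_pos: [385.2, -292.0, 160.3]
wrist_force: [-0.2, 0.3, -0.0]
gripper_width: 0.753
grip_force: 0.0
eef_pos: [385.0, -291.6, 126.5]
wrist_force: [0.8, -0.7, 0.3]
gripper_width: 0.762
grip_force: 0.0
cam [ 381.2455 -293.6511  289.9353]
shaker_center [308.1, 66.4] 0.6 [[ 559.9617 -297.1438   50.    ]]
shaker_center 5 65 1920 circle [ 559.6171 -297.2267] 0.31479835371548576
shaker_center 70 84 711 circle [ 559.568 -297.313] 0.3286940091062455
```

View pics/w2.png

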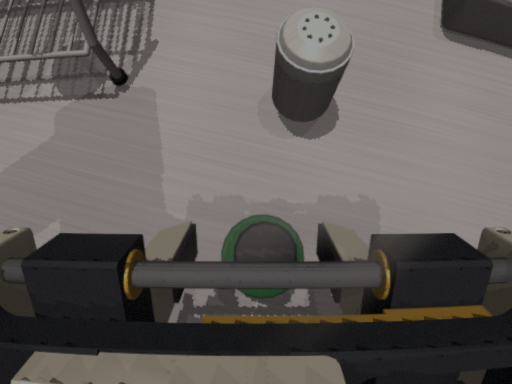

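The bottle stands upright between the fingers at (262,252), and the shaker at (310,65) has not moved. I'll close fully, then lift.

```bash
python3 -m crank '[0,0,0,0,0,0, 0,0,0,0,0,0, 0,0,0,0,0,0, 0,0,0,0,0,0, 0,0,0,0,0,0, 0,0,0,0,0,0, 0,0,0,0,0,0, 0,0,0,0,0,0]' 0.01 | grep -E 'force|eef|width'
python3 -m crank '[0,0,0,0,0,0, 0,0,0,0,0,0, 0.005,0,-0.00866,0,0,0, 0.01,0,-0.0173,0,0,0, 0.01,0,-0.0173,0,0,0, 0.01,0,-0.0173,0,0,0, 0.01,0,-0.0173,0,0,0, 0.005,0,-0.0087,0,0,0]' | grep -E 'force|eef|width'
python3 -c "
from g import *
m,im,d=grab('side')
for q in nets.cut_out('side','oil_bottle_center')[:1]:
    c=cloud(m,d,q['mask']); print(q['box'],np.percentile(c,[1,50,99],axis=0))
st();go(rk(-20,10,60+35+131),-5,tilt=30)"
```

```text
eef_pos: [385.1, -292.2, 127.3]
wrist_force: [-0.2, 0.0, -1.1]
gripper_width: 0.321
grip_force: 29.9
eef_pos: [385.3, -292.2, 229.0]
wrist_force: [-0.7, -0.1, -2.5]
gripper_width: 0.325
grip_force: 29.9
[182.5, 263.0, 40.8, 86.6] [[ 356.5932 -324.5775  101.4381]
 [ 387.3592 -316.3784  160.2366]
 [ 413.2187 -286.3749  205.4426]]
t 12.97 tcp [ 385.4041 -292.4787  228.4236] rack tip [-171.5966 -357.8931  216.3023] F [ 0.4326 -0.2144 -4.1578] rackF [ 0.3637 -0.3175 -4.1578] w 0.3211213565438078 29.901554882526398
turn [ 0.0072 -0.0004 -0.0066]
shift tool [ 0.1337 -0.3693  0.0838] world [ 62.1263 396.6923  -6.7537] z axis [ 0.4857  0.1204 -0.8658] W up in tool [ 0.5004  0.0029 -0.8658]
```

```bash
python3 -m crank '[0.0042,-0.0115,0.0026,0,0,0, 0.0084,-0.0231,0.0052,0,0,0, 0.0084,-0.0231,0.0052,0,0,0, 0.0084,-0.0231,0.0052,0,0,0, 0.0084,-0.0231,0.0052,0,0,0, 0.0084,-0.0231,0.0052,0,0,0, 0.0084,-0.0231,0.0052,0,0,0, 0.0084,-0.0231,0.0052,0,0,0]' | grep -E 'force|eef|width'
python3 -m crank '[0.0084,-0.0231,0.0052,0,0,0, 0.0084,-0.0231,0.0052,0,0,0, 0.0084,-0.0231,0.0052,0,0,0, 0.0084,-0.0231,0.0052,0,0,0, 0.0084,-0.0231,0.0052,0,0,0, 0.0084,-0.0231,0.0052,0,0,0, 0.0084,-0.0231,0.0052,0,0,0, 0.0042,-0.0115,0.0026,0,0,0]' | grep -E 'force|eef|width'
python3 -c "
from g import *
m,im,d=grab('side')
for q in nets.cut_out('side','oil_bottle_center')[:2]:
    c=cloud(m,d,q['mask']); print(q['box'],np.percentile(c,[1,50,99],axis=0))
st();go(rk(30,10,60+8+131),-5,tilt=30);go(rk(30,10,60+35+131),-5)"
```

```text
eef_pos: [413.3, -103.5, 223.2]
wrist_force: [0.8, -0.0, -3.0]
gripper_width: 0.319
grip_force: 29.9
eef_pos: [441.8, 83.0, 220.6]
wrist_force: [-0.5, 0.0, -3.5]
gripper_width: 0.32
grip_force: 30.0
[220.3, 184.0, 24.0, 45.3] [[411.0476  49.8451  94.4023]
 [438.9282  59.5011 150.1122]
 [469.7881  83.3854 208.39  ]]
t 14.4 tcp [441.817   82.6789 220.614 ] rack tip [-21.5621  -9.3812 208.4592] F [ 0.5243  0.6721 -3.7046] rackF [ 0.6782  0.5164 -3.7046] w 0.31965456190572866 29.965640008449554
turn [ 0.0008  0.0044 -0.0055]
shift tool [ 0.04   -0.0196  0.0528] world [ 54.0648  34.268  -25.9441] z axis [ 0.4801  0.1256 -0.8682] W up in tool [ 0.4962 -0.002  -0.8682]
shift tool [ 0.0534 -0.0197  0.0293] world [54.0475 34.2593  1.045 ] z axis [ 0.4801  0.1256 -0.8682] W up in tool [ 0.4962 -0.002  -0.8682]
```

```bash
python3 -m crank '[0.0133,-0.005,0.0073,0,0,0, 0.0133,-0.005,0.0073,0,0,0, 0.0133,-0.005,0.0073,0,0,0, 0.0133,-0.0047,0.0073,0,0,0, -0.0035,0,0.0061,0,0,0, -0.0045,0,0.0078,0,0,0, -0.0045,0,0.0078,0,0,0, -0.0015,0,0.0026,0,0,0]' | grep -E 'force|eef|width'
python3 -c "
from g import *
m,im,d=grab('side')
for q in nets.cut_out('side','oil_bottle_center')[:1]:
    c=cloud(m,d,q['mask']); print(q['box'],np.percentile(c,[1,50,99],axis=0))
st();go(rk(30,10,60+131.5),-5)"
```

```text
eef_pos: [495.5, 113.6, 192.9]
wrist_force: [-0.1, 0.0, -3.6]
gripper_width: 0.319
grip_force: 30.0
[240.4, 186.9, 21.6, 43.1] [[463.3859  80.37    66.8686]
 [491.0182  90.1327 122.1947]
 [521.5318 112.8557 180.5078]]
t 15.17 tcp [496.3898 113.5895 194.2506] rack tip [ 39.0886   6.5646 182.099 ] F [ 0.0686 -1.0553 -3.4778] rackF [-0.2024 -1.038  -3.4778] w 0.323685968620668 29.965431690216064
shift tool [-0.0033 -0.0034  0.0063] world [-0.519   3.3326 -7.0904] z axis [ 0.4813  0.1224 -0.868 ] W up in tool [ 0.4966 -0.001  -0.868 ]
```

Foot about 7 mm above the deck. I'll lower it gently until contact.

```bash
python3 -m crank '[-0.001,0,0.0017,0,0,0, -0.001,0,0.0017,0,0,0, -0.0005,0,0.0009,0,0,0, 0,0,0,0,0,0, 0,0,0,0,0,0, 0,0,0,0,0,0, 0,0,0,0,0,0, 0,0,0,0,0,0]' | grep -E 'force:|eef'
python3 -m crank '[-0.0005,0,0.0009,0,0,0, 0,0,0,0,0,0, 0,0,0,0,0,0, 0,0,0,0,0,0, 0,0,0,0,0,0, 0,0,0,0,0,0]' | grep -E 'force:|eef'
python3 -m crank '[-0.0005,0,0.0009,0,0,0, 0,0,0,0,0,0, 0,0,0,0,0,0, 0,0,0,0,0,0, 0,0,0,0,0,0, 0,0,0,0,0,0, 0,0,0,0,0,0, 0,0,0,0,0,0]' | grep -E 'force:|eef'
```

```text
eef_pos: [497.9, 114.1, 191.2]
wrist_force: [-0.2, 0.4, -3.5]
grip_force: 30.0
eef_pos: [497.8, 114.1, 190.0]
wrist_force: [0.9, -0.0, -3.0]
grip_force: 30.0invalid input at $: expected 8 rows
```

```bash
python3 -m crank '[-0.0005,0,0.0009,0,0,0, 0,0,0,0,0,0, 0,0,0,0,0,0, -0.0005,0,0.0009,0,0,0, 0,0,0,0,0,0, 0,0,0,0,0,0, 0,0,0,0,0,0, 0,0,0,0,0,0]' | grep -E 'force:|eef'
python3 -m crank '[-0.0005,0,0.0009,0,0,0, 0,0,0,0,0,0, 0,0,0,0,0,0, 0,0,0,0,0,0, 0,0,0,0,0,0, 0,0,0,0,0,0, 0,0,0,0,0,0, 0,0,0,0,0,0]' | grep -E 'force:|eef'
```

```text
eef_pos: [497.9, 114.1, 188.0]
wrist_force: [-1.4, -0.0, -2.8]
grip_force: 30.0
eef_pos: [498.2, 114.0, 187.3]
wrist_force: [1.3, -1.5, 0.9]
grip_force: 30.0
```

```bash
python3 -m crank '[0,0,0,0,0,0, 0,0,0,0,0,0, 0,0,0,0,0,0, 0,0,0,0,0,0, 0,0,0,0,0,0, 0,0,0,0,0,0, 0,0,0,0,0,0, 0,0,0,0,0,0]' 0.075 | grep -E 'force:|eef|width'
python3 -m crank '[0,0,-0.01,0,0,0, 0,0,-0.02,0,0,0, 0,0,-0.02,0,0,0, 0,0,-0.02,0,0,0, 0,0,-0.01,0,0.1,0, 0,0,-0.01,0,0.1,0, 0,0,-0.01,0,0.0618,0, 0,0,0,0,0,0]' 0.035| grep -E 'force:|eef|width'
python3 -c "
from g import *
m,im,d=grab('side'); cv2.imwrite('pics/s3.png',cv2.resize(im[80:340,130:420,::-1],None,fx=2,fy=2))
for q in nets.cut_out('side','oil_bottle_center')[:2]:
    c=cloud(m,d,q['mask']); print(q['box'],np.percentile(c,[1,50,99],axis=0))
st();go(rk(-28,6.6,82),14,tilt=45)"
```

```text
eef_pos: [497.9, 114.1, 186.9]
wrist_force: [-0.6, 0.5, -0.5]
gripper_width: 0.806
grip_force: 0.0
eef_pos: [446.1, 102.6, 270.6]
wrist_force: [-0.5, 0.2, -1.3]
gripper_width: 0.384
grip_force: 0.0
t 19.27 tcp [448.2304 102.2114 271.0324] rack tip [ -7.6275   7.8309 260.9427] F [-0.2545 -0.1962 -0.4269] rackF [-0.2961 -0.1249 -0.4269] w 0.3813309751070788 0.0
turn [ 0.004   0.0194 -0.0075]
shift tool [-0.139   0.0019  0.1148] world [ -19.5611   -6.4806 -179.1329] z axis [ 0.6714  0.1728 -0.7207] W up in tool [ 0.6933 -0.0024 -0.7207]
```

View pics/s3.png

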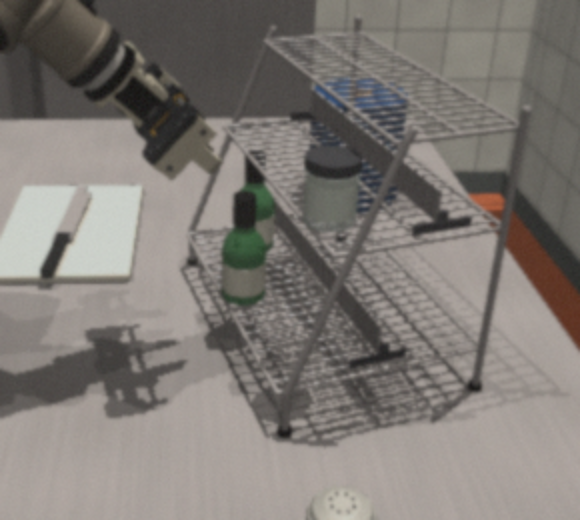

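Bottle stands upright on the lower deck at (245,255), clear of the stock bottle behind it. Now I go to the pushing pose in front of its base.

```bash
python3 -m crank '[-0.023,0.0003,0.0130,0,0,0, -0.0199,0.0003,0.0164,0,0,0, -0.0199,0.0003,0.0164,0,0,0, -0.0199,0.0003,0.0164,0,0,0, -0.0199,0.0003,0.0164,0,0,0, -0.0199,0.0003,0.0164,0,0,0, -0.0166,0.0002,0.0197,0,0,0, 0,0,0,0,0,0]' | grep -E 'force:|eef|width'
python3 -c "
from g import *
st();go(rk(-13,6.6,80),14,tilt=45); go(rk(60,6.6,80),14)"
```

```text
eef_pos: [438.0, 107.9, 170.5]
wrist_force: [-1.0, 0.6, -0.2]
gripper_width: 0.38
grip_force: 0.0
t 19.93 tcp [437.9819 107.9431 170.4556] rack tip [-16.0236  16.4966 160.4293] F [-0.9737  0.6311 -0.1856] rackF [-0.7808  0.8582 -0.1856] w 0.38036775201048995 0.0
turn [-0.0327  0.0136 -0.0073]
shift tool [-0.054   0.0118  0.0594] world [  5.1928  -8.3924 -80.5561] z axis [ 0.6658  0.2092 -0.7162] W up in tool [ 0.6974 -0.0284 -0.7162]
shift tool [-0.0015  0.0135  0.1103] world [ 76.0374   9.7901 -80.4293] z axis [ 0.6658  0.2092 -0.7162] W up in tool [ 0.6974 -0.0284 -0.7162]
```

```bash
python3 -m crank '[-0.0077,0.0016,0.0085,-0.016,0.007,-0.0035, -0.0077,0.0016,0.0085,-0.016,0.007,-0.0035, -0.0077,0.0016,0.0085,0,0,0, -0.0077,0.0016,0.0085,0,0,0, -0.0077,0.0016,0.0085,0,0,0, -0.0077,0.0016,0.0085,0,0,0, -0.0077,0.0016,0.0085,0,0,0, 0,0,0,0,0,0]' | grep -E 'force:|eef|width'
python3 -c "
from g import *
st();go(rk(-13,6.6,80),14,tilt=45); print(r.observe()['qpos'])"
```

```text
eef_pos: [444.6, 101.0, 95.0]
wrist_force: [-0.5, 0.2, 1.4]
gripper_width: 0.382
grip_force: 0.0
t 20.6 tcp [444.5992 100.9811  94.9887] rack tip [-11.2507   7.7903  85.0983] F [-0.4579  0.2153  1.4184] rackF [-0.388   0.3248  1.4184] w 0.3818024019239386 0.0
turn [-0.0121 -0.0008 -0.0032]
shift tool [-0.0048  0.0011  0.0024] world [-1.4244 -1.4304 -5.0893] z axis [ 0.6812  0.1919 -0.7065] W up in tool [ 0.7077 -0.0108 -0.7065]
[-0.1447  0.3924  2.535   2.6023  0.5958 -1.4007]
```

```bash
python3 -m crank '[-0.0048,0.0011,0.0024,-0.012,0,-0.003, 0.003,0,0.003,0,0,0, 0.003,0,0.003,0,0,0, 0.004,0,0.004,0,0,0, 0.004,0,0.004,0,0,0, 0.004,0,0.004,0,0,0, 0.004,0,0.004,0,0,0, 0.004,0,0.004,0,0,0]' | grep -E 'force:|eef|width'
python3 -c "
from g import *
m,im,d=grab('side')
for q in nets.cut_out('side','oil_bottle_center')[:2]:
    c=cloud(m,d,q['mask']); print(q['box'],np.percentile(c,[1,50,99],axis=0))
st();go(rk(55,6.6,80),14,tilt=45)"
```

```text
eef_pos: [478.5, 107.8, 91.4]
wrist_force: [-3.6, -0.8, 1.0]
gripper_width: 0.379
grip_force: 1.6
[250.0, 173.4, 24.1, 58.7] [[487.7742  85.1388  61.525 ]
 [516.5219  98.0335 131.1007]
 [545.8633 127.5388 209.3323]]
t 21.37 tcp [479.2151 107.7934  91.5319] rack tip [23.9845  5.3242 81.666 ] F [-0.4661  0.2582  0.1963] rackF [-0.385   0.3684  0.1963] w 0.383927097215777 0.18038941256236285
turn [ 0.0049 -0.0034  0.0026]
shift tool [ 0.0207 -0.0013  0.0232] world [29.7176  9.0744 -1.6324] z axis [ 0.6873  0.1759 -0.7047] W up in tool [ 0.7095  0.0053 -0.7047]
```

```bash
python3 -m crank '[0.003,0,0.003,0,0,0, 0.003,0,0.003,0,0,0, 0.003,0,0.003,0,0,0, 0.003,0,0.003,0,0,0, 0.003,0,0.003,0,0,0, 0.003,0,0.003,0,0,0, 0.003,0,0.003,0,0,0, 0.003,0,0.003,0,0,0]' | grep -E 'force:|eef|width'
python3 -c "
from g import *
st()"
python3 -m crank '[0.001,0,0.001,0,0,0, 0.001,0,0.001,0,0,0, 0.001,0,0.001,0,0,0, 0.001,0,0.001,0,0,0, 0,0,0,0,0,0, 0,0,0,0,0,0, 0,0,0,0,0,0, 0,0,0,0,0,0]' | grep -E 'force:|eef|width'
python3 -c "
from g import *
st()"
```

```text
eef_pos: [511.2, 116.2, 91.0]
wrist_force: [-2.3, -1.2, 0.4]
gripper_width: 0.382
grip_force: 1.2
t 22.03 tcp [511.2012 116.1945  91.0409] rack tip [57.0365  5.3008 81.1559] F [-2.3179 -1.2286  0.4255] rackF [-2.5543 -0.5978  0.4255] w 0.3816130362413721 1.2080243763921317
eef_pos: [516.3, 117.5, 91.2]
wrist_force: [-0.6, 0.1, -0.6]
gripper_width: 0.383
grip_force: 0.7
t 22.7 tcp [516.3419 117.4916  91.1843] rack tip [62.3416  5.2453 81.303 ] F [-0.6221  0.0912 -0.5504] rackF [-0.5784  0.2466 -0.5504] w 0.38306949212080965 0.6624414883117424
```

```bash
python3 -m crank '[0.0007,0,0.0007,0,0,0, 0.0007,0,0.0007,0,0,0, 0.0007,0,0.0007,0,0,0, 0.0007,0,0.0007,0,0,0, 0,0,0,0,0,0, 0,0,0,0,0,0, 0,0,0,0,0,0, 0,0,0,0,0,0]' >/dev/null
python3 -c "
from g import *
st()"
python3 -m crank '[0.0007,0,0.0007,0,0,0, 0.0007,0,0.0007,0,0,0, 0.0007,0,0.0007,0,0,0, 0,0,0,0,0,0, 0,0,0,0,0,0, 0,0,0,0,0,0, 0,0,0,0,0,0, 0,0,0,0,0,0]' >/dev/null
python3 -c "
from g import *
st()"
```

```text
t 23.37 tcp [520.2121 118.5183  91.1762] rack tip [66.3458  5.253  81.2951] F [-0.7984 -0.2159 -0.5585] rackF [-0.8271 -0.0055 -0.5585] w 0.38113698967035853 0.7338757510706273
t 24.03 tcp [523.0772 119.2601  91.1969] rack tip [69.3054  5.2403 81.3158] F [-1.7986  0.5632  0.1677] rackF [-1.5959  1.0027  0.1677] w 0.3820562454184137 0.7233359152019148
```

```bash
python3 -m crank '[0.0007,0,0.0007,0,0,0, 0.0007,0,0.0007,0,0,0, 0.0007,0,0.0007,0,0,0, 0,0,0,0,0,0, 0,0,0,0,0,0, 0,0,0,0,0,0, 0,0,0,0,0,0, 0,0,0,0,0,0]' >/dev/null
python3 -c "
from g import *
st()"
python3 -m crank '[0.0007,0,0.0007,0,0,0, 0.0007,0,0.0007,0,0,0, 0,0,0,0,0,0, 0,0,0,0,0,0, 0,0,0,0,0,0, 0,0,0,0,0,0, 0,0,0,0,0,0, 0,0,0,0,0,0]' >/dev/null
python3 -c "
from g import *
m,im,d=grab('side')
for q in nets.cut_out('side','oil_bottle_center')[:2]:
    c=cloud(m,d,q['mask']); print(q['box'],np.percentile(c,[1,50,99],axis=0))
st()"
```

```text
t 24.7 tcp [525.9393 120.0214  91.1928] rack tip [72.2668  5.248  81.3114] F [-0.411   0.7305  0.2615] rackF [-0.2114  0.8111  0.2615] w 0.37797688064369167 0.7286222035668288
[266.2, 172.6, 22.8, 55.4] [[539.0074 -17.1447  59.6941]
 [563.5071 107.6061 127.2198]
 [599.8782 261.2731 231.3608]]
t 25.47 tcp [527.8129 120.5067  91.1482] rack tip [74.2009  5.2401 81.2655] F [-1.1529 -0.9371  0.3604] rackF [-1.3535 -0.6126  0.3604] w 0.3798611772602499 0.7903586810061825
```

```bash
python3 -m crank '[0.0007,0,0.0007,0,0,0, 0.0007,0,0.0007,0,0,0, 0,0,0,0,0,0, 0,0,0,0,0,0, 0,0,0,0,0,0, 0,0,0,0,0,0, 0,0,0,0,0,0, 0,0,0,0,0,0]' >/dev/null
python3 -c "
from g import *
st()"
python3 -m crank '[0.0007,0,0.0007,0,0,0, 0.0007,0,0.0007,0,0,0, 0,0,0,0,0,0, 0,0,0,0,0,0, 0,0,0,0,0,0, 0,0,0,0,0,0, 0,0,0,0,0,0, 0,0,0,0,0,0]' >/dev/null
python3 -c "
from g import *
st()"
```

```text
t 26.13 tcp [529.7377 121.0345  91.1753] rack tip [76.1973  5.2607 81.2933] F [-0.5786  0.4246 -0.0195] rackF [-0.4514  0.5579 -0.0195] w 0.3809279551842347 0.785855636731867
t 26.8 tcp [531.5528 121.5066  91.1049] rack tip [78.0702  5.2548 81.2203] F [-1.8629 -1.1316 -0.832 ] rackF [-2.0897 -0.6198 -0.832 ] w 0.3769471635657357 1.3167954835444107
```

```bash
python3 -m crank '[0.0007,0,0.0007,0,0,0, 0.0007,0,0.0007,0,0,0, 0,0,0,0,0,0, 0,0,0,0,0,0, 0,0,0,0,0,0, 0,0,0,0,0,0, 0,0,0,0,0,0, 0,0,0,0,0,0]' >/dev/null
python3 -c "
from g import *
st()"
```

```text
t 27.47 tcp [532.2961 121.8201  90.5878] rack tip [78.8461  5.3674 80.6804] F [-9.1713 -3.5289  4.0646] rackF [-9.7676 -1.077   4.0646] w 0.3769943069887151 4.632347960723564
```

The force holds steady at 10 N with the tip stalled, so that's the stop. One small firm press, then I back off.

```bash
python3 -m crank '[0.0006,0,0.0006,0,0,0, 0,0,0,0,0,0, -0.003,0,-0.003,0,0,0, -0.008,0,-0.008,0,0,0, -0.012,0,-0.012,0,0,0, -0.015,0,-0.015,0,0,0, -0.015,0,-0.015,0,0,0, -0.01,0,-0.01,0,0,0]' 
python3 -m crank '[0.008,0.008,-0.008,0,0,0, 0.012,0.016,-0.012,0,0,0, 0.012,0.016,-0.012,0,0,0, 0.012,0.02,-0.012,0,0,0, 0.012,0.02,-0.012,0,0,0, 0.012,0.02,-0.012,0,0,0, 0.012,0.02,-0.012,0,0,0, 0,0,0,0,0,0]' 0.0918 | grep -E 'eef|force'
python3 -c "
from g import *
m,im,d=grab('side')
for q in nets.cut_out('side','oil_bottle_center')[:2]:
    c=cloud(m,d,q['mask']); print(q['box'],np.percentile(c,[1,50,99],axis=0))
    print(to_rack(c.mean(0)))
st();go([559.6,-297.2,170],-5-0,tilt=30)"
```

```text
t: 28.13
eef_pos: [447.1, 99.7, 91.3]
tool_rot: [[0.682, 0.253, 0.687], [0.182, -0.968, 0.176], [0.709, 0.005, -0.705]]
wrist_force: [-0.5, 0.4, -1.2]
gripper_width: 0.378
grip_force: 0.0
eef_pos: [478.0, -0.6, 193.8]
wrist_force: [1.5, -1.7, 0.8]
grip_force: 0.0
[267.8, 174.5, 22.6, 53.4] [[540.3628  99.3115  61.8607]
 [565.0983 109.3878 118.1752]
 [597.6887 134.0757 209.8425]]
[ 98.9885 -13.4941 119.8384]
[267.0, 181.3, 67.7, 81.8] [[557.8765 -55.9485  59.6774]
 [632.0304   6.3912  86.2256]
 [681.926  296.6709 109.9577]]
[139.4194 -99.3962  86.2621]
t 28.9 tcp [476.243    2.0519 191.2733] rack tip [ -5.7447 -96.1119 181.4817] F [-1.339   0.7926  0.0671] rackF [-1.093   1.1075  0.0671] w 0.9767123812651289 0.0
turn [ 0.0005 -0.2726  0.0006]
shift tool [-0.0137  0.3106  0.023 ] world [  85.7746 -298.6152  -25.6034] z axis [ 0.6913  0.1816 -0.6994] W up in tool [ 0.7147  0.0008 -0.6994]
```

```bash
python3 -m crank '[0,0.025,0,0,0,0, 0,0.035,0,0,-0.091,0, 0,0.035,0,0,-0.091,0, 0,0.035,0,0,-0.0906,0, 0,0.035,0,0,0,0, 0,0.035,0,0,0,0, 0,0.035,0,0,0,0, 0,0.02,0,0,0,0]' | grep -E 'eef|force|width'
python3 -c "
from g import *
st();go([559.6,-297.2,170],-5,tilt=30);go([559.6,-297.2,66],-5,tilt=30)"
```

```text
eef_pos: [537.0, -204.4, 188.6]
wrist_force: [0.3, -0.5, -0.1]
gripper_width: 0.999
grip_force: 0.0
t 29.57 tcp [ 536.9817 -204.3874  188.5503] rack tip [  -1.3779 -310.9778  177.2123] F [ 0.3004 -0.4517 -0.0868] rackF [ 0.1754 -0.5133 -0.0868] w 0.9987354249864303 0.0
turn [-0.0161 -0.1031  0.0056]
shift tool [-0.0133  0.0957  0.0174] world [ 25.0359 -92.176  -22.8804] z axis [ 0.5629  0.1651 -0.8099] W up in tool [ 0.5865 -0.0104 -0.8099]
turn [-0.0161 -0.1031  0.0056]
shift tool [-0.0743  0.0968  0.1016] world [  25.0359  -92.176  -126.8804] z axis [ 0.5629  0.1651 -0.8099] W up in tool [ 0.5865 -0.0104 -0.8099]
```

```bash
python3 -m crank '[-0.003,0.018,0.003,0,0,0, -0.003,0.018,0.003,0,0,0, -0.003,0.018,0.003,0,0,0, -0.003,0.018,0.003,0,0,0, 0,0,0,0,0,0, 0,0,0,0,0,0, 0,0,0,0,0,0, 0,0,0,0,0,0]' | grep -E 'eef'
python3 -c "
from g import *
st();go([559.6,-297.2,170],-5,tilt=30);go([559.6,-297.2,66],-5,tilt=30)"; python3 look.py w3.png
```

```text
eef_pos: [552.2, -271.3, 171.9]
t 30.23 tcp [ 552.1705 -271.325   171.9454] rack tip [  -3.7588 -379.5686  160.5913] F [-0.424   0.2053 -0.0234] rackF [-0.3577  0.3065 -0.0234] w 0.996445917409936 0.0
turn [-0.0166 -0.1012  0.0069]
shift tool [-0.0013  0.027   0.0064] world [  9.8471 -25.2383  -6.2755] z axis [ 0.5612  0.1653 -0.811 ] W up in tool [ 0.585  -0.0102 -0.811 ]
turn [-0.0166 -0.1012  0.0069]
shift tool [-0.0622  0.0281  0.0908] world [   9.8471  -25.2383 -110.2755] z axis [ 0.5612  0.1653 -0.811 ] W up in tool [ 0.585  -0.0102 -0.811 ]
cam [ 532.8697 -279.1549  334.0395]
```

```bash
python3 -m crank '[-0.0007,0.0135,0.0032,-0.008,-0.0506,0.0035, -0.0007,0.0135,0.0032,-0.008,-0.0506,0.0035, 0,0,0,0,0,0, 0,0,0,0,0,0, -0.005,0,0.0087,0,0,0, -0.005,0,0.0087,0,0,0, 0,0,0,0,0,0, 0,0,0,0,0,0]' | grep -E 'eef'
python3 -c "
from g import *
st();go([559.6,-297.2,66],-5,tilt=30)"
```

```text
eef_pos: [560.8, -297.9, 144.4]
t 31.15 tcp [ 560.7959 -297.8726  144.429 ] rack tip [  -3.3847 -407.6642  132.2937] F [ 0.0413 -0.7242 -0.2502] rackF [-0.1445 -0.7108 -0.2502] w 0.999122165133843 0.0
turn [-0.0007  0.0016 -0.0024]
shift tool [-0.04   -0.0008  0.0725] world [  1.2217   1.3092 -82.7592] z axis [ 0.482   0.1277 -0.8668] W up in tool [ 0.4986 -0.0018 -0.8668]
```

```bash
python3 -m crank '[-0.007,-0.0004,0.0127,0,0,0, -0.007,-0.0004,0.0127,0,0,0, -0.007,0,0.0127,0,0,0, -0.007,0,0.0127,0,0,0, -0.007,0,0.0127,0,0,0, -0.005,0,0.009,0,0,0, 0,0,0,0,0,0, 0,0,0,0,0,0]' | grep -E 'eef|force'
python3 -m crank '[0,0,0,0,0,0, 0,0,0,0,0,0, 0,0,0,0,0,0, 0,0,0,0,0,0, 0,0,0,0,0,0, 0,0,0,0,0,0, 0,0,0,0,0,0, 0,0,0,0,0,0]' 0.04| grep -E 'eef|force|width'
```

```text
eef_pos: [562.8, -297.4, 62.9]
wrist_force: [-0.5, 0.0, 0.2]
grip_force: 0.0
eef_pos: [563.1, -297.2, 63.6]
wrist_force: [-3.0, 2.1, 5.6]
gripper_width: 0.694
grip_force: 30.0
```

```bash
python3 -m crank '[0.005,0,-0.0087,0,0,0, 0.0125,0,-0.0217,0,0,0, 0.018,0,-0.0312,0,0,0, 0.018,0,-0.0312,0,0,0, 0.018,0,-0.0312,0,0,0, 0.018,0,-0.0312,0,0,0, 0.018,0,-0.0312,0,0,0, 0.015,0,-0.026,0,0,0]' | grep -E 'eef|force|width'
python3 -c "
from g import *
m,im,d=grab('side'); cv2.imwrite('pics/s4.png',cv2.resize(im[40:384,130:430,::-1],None,fx=1.7,fy=1.7))
st();go(rk(-8,10,231+18+68),-5,tilt=30)"
```

```text
eef_pos: [562.6, -297.5, 310.4]
wrist_force: [0.8, -0.1, -2.9]
gripper_width: 0.693
grip_force: 30.0
t 33.2 tcp [ 564.4172 -298.8067  317.3962] rack tip [  -0.0342 -409.6517  305.312 ] F [ 2.3277 -0.3519  3.1243] rackF [ 2.1614 -0.9331  3.1243] w 0.6940804395390666 30.000924915075302
turn [ 0.0109 -0.0056  0.0034]
shift tool [ 0.0004 -0.4195  0.0003] world [-105.2825  406.0763   -4.7263] z axis [ 0.4909  0.118  -0.8632] W up in tool [ 0.5048  0.0111 -0.8632]
```

View pics/s4.png

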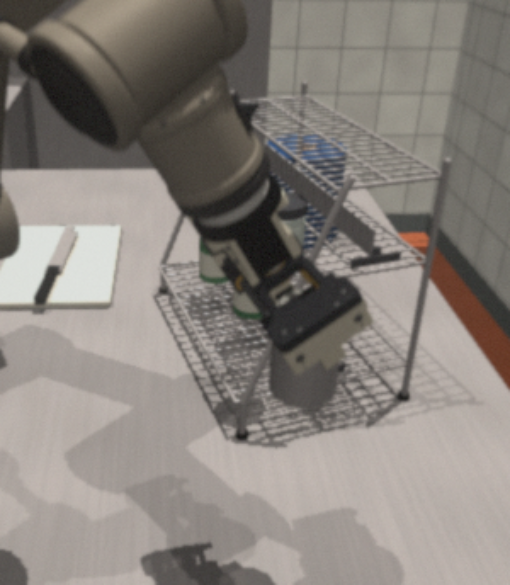

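The shaker is held upright at (305,375) and the bottle is still in place behind it. I'll carry it along the rack front.

```bash
python3 -m crank '[0,-0.013,0,0,0,0, 0,-0.027,0,0,0,0, 0,-0.028,0,0,0,0, 0,-0.028,0,0,0,0, 0,-0.028,0,0,0,0, 0,-0.028,0,0,0,0, 0,-0.028,0,0,0,0, 0,-0.028,0,0,0,0]' | grep -E 'eef|width'
python3 -m crank '[0,-0.028,0,0,0,0, 0,-0.028,0,0,0,0, 0,-0.028,0,0,0,0, 0,-0.028,0,0,0,0, 0,-0.028,0,0,0,0, 0,-0.028,0,0,0,0, 0,-0.028,0,0,0,0, 0,-0.013,0,0,0,0]' | grep -E 'eef|width'
python3 -c "
from g import *
st();go(rk(85,10,231+15+68),-5,tilt=30)"
```

```text
eef_pos: [509.2, -94.9, 306.9]
gripper_width: 0.693
eef_pos: [455.5, 108.4, 306.8]
gripper_width: 0.691
t 34.53 tcp [455.5304 108.3809 306.8252] rack tip [ -1.732   11.9946 294.6839] F [-0.2748  0.0689 -2.9892] rackF [-0.2482  0.1366 -2.9892] w 0.690728287785437 29.999299943447113
turn [-0.0002  0.0024  0.0002]
shift tool [0.0848 0.002  0.0454] world [93.5381 22.5725  2.8446] z axis [ 0.4814  0.1269 -0.8672] W up in tool [ 0.4979 -0.     -0.8672]
```

```bash
python3 -m crank '[0.007,0.0002,0.0037,0,0,0, 0.0135,0.0003,0.0072,0,0,0, 0.0135,0.0003,0.0072,0,0,0, 0.0135,0.0003,0.0072,0,0,0, 0.0135,0.0003,0.0072,0,0,0, 0.0135,0.0003,0.0072,0,0,0, 0.009,0.0003,0.005,0,0,0, 0,0,0,0,0,0]' | grep -E 'eef|width'
python3 -c "
from g import *
st();go(rk(85,10,231+68),-5,tilt=30)"
```

```text
eef_pos: [551.1, 127.7, 309.9]
gripper_width: 0.692
t 35.2 tcp [551.1335 127.7441 309.934 ] rack tip [ 95.6631   6.3433 297.8001] F [-0.6491  0.1294 -3.1585] rackF [-0.5947  0.2905 -3.1585] w 0.6917205567094169 29.999609291553497
turn [ 0.002   0.0014 -0.0012]
shift tool [-0.0086 -0.0036  0.0126] world [ -2.0651   3.2093 -15.2641] z axis [ 0.4829  0.1251 -0.8667] W up in tool [ 0.4988  0.0011 -0.8667]
```

```bash
python3 -m crank '[-0.0025,-0.0015,0.003,0,0,0, -0.0025,-0.0015,0.003,0,0,0, -0.0015,0,0.0026,0,0,0, -0.0005,0,0.0009,0,0,0, -0.0005,0,0.0009,0,0,0, 0,0,0,0,0,0, 0,0,0,0,0,0, 0,0,0,0,0,0]' | grep -E 'eef|force:'
python3 -m crank '[-0.0005,0,0.0009,0,0,0, 0,0,0,0,0,0, -0.0005,0,0.0009,0,0,0, 0,0,0,0,0,0, 0,0,0,0,0,0, 0,0,0,0,0,0, 0,0,0,0,0,0, 0,0,0,0,0,0]' | grep -E 'eef|force:'
```

```text
eef_pos: [547.4, 130.7, 298.4]
wrist_force: [0.3, 0.2, -3.1]
grip_force: 30.0
eef_pos: [547.5, 130.7, 296.1]
wrist_force: [0.1, 0.3, -4.2]
grip_force: 30.0
```

Foot about 1–2 mm above the deck.

```bash
python3 -m crank '[-0.0005,0,0.0009,0,0,0, 0,0,0,0,0,0, 0,0,0,0,0,0, 0,0,0,0,0,0, 0,0,0,0,0,0, 0,0,0,0,0,0, 0,0,0,0,0,0, 0,0,0,0,0,0]' | grep -E 'eef|t_force:'
python3 -m crank '[-0.0005,0,0.0009,0,0,0, 0,0,0,0,0,0, 0,0,0,0,0,0, 0,0,0,0,0,0, 0,0,0,0,0,0, 0,0,0,0,0,0, 0,0,0,0,0,0, 0,0,0,0,0,0]' | grep -E 'eef|t_force:'
```

```text
eef_pos: [547.5, 130.7, 295.0]
wrist_force: [-0.3, 0.0, -3.1]
eef_pos: [547.9, 130.8, 294.6]
wrist_force: [-0.1, 0.4, 3.3]
```

```bash
python3 -m crank '[0,0,0,0,0,0, 0,0,0,0,0,0, 0,0,0,0,0,0, 0,0,0,0,0,0, 0,0,0,0,0,0, 0,0,0,0,0,0, 0,0,0,0,0,0, 0,0,0,0,0,0]' 0.09| grep -E 'eef|force:|width'
python3 -m crank '[0,0,-0.01,0,0,0, 0,0,-0.02,0,0,0, 0,0,-0.02,0,0,0, 0,0,-0.02,0,0,0, 0,0,-0.02,0,0,0, 0,0,-0.02,0,0.09,0, 0,0,0,0,0.09,0, 0,0,0,0,0.08,0]' | grep -E 'eef|force:'
python3 -c "
from g import *
st()
m,im,d=grab('side')
for q in nets.cut_out('side','shaker_center')[:2]:
    c=cloud(m,d,q['mask']); print(q['score'],q['box'],np.percentile(c,[1,50,99],axis=0))
go(rk(25,10.2,252),14,tilt=45)"
```

```text
eef_pos: [547.5, 130.7, 293.9]
wrist_force: [0.3, -0.1, -1.0]
gripper_width: 0.981
grip_force: 0.0
eef_pos: [493.9, 116.7, 392.0]
wrist_force: [-1.2, 0.9, -1.3]
grip_force: 0.0
t 39.2 tcp [493.9381 116.6847 391.9974] rack tip [ 40.5109  10.1902 382.1563] F [-1.2119  0.9293 -1.3495] rackF [-0.9352  1.2073 -1.3495] w 0.9816935590504996 0.0
0.69 [219.8, 88.2, 175.6, 209.8] [[ 433.4235  -98.6048 -461.655 ]
 [ 662.31     80.5147  227.9019]
 [1505.8936 2066.737   360.9983]]
0.55 [256.8, 127.4, 28.0, 45.7] [[512.4537  94.5039  -3.284 ]
 [541.0724 104.5283 284.824 ]
 [696.2699 880.2646 330.5492]]
turn [ 0.0016  0.0034 -0.0012]
shift tool [-0.0986  0.0006  0.0801] world [ -12.9023   -4.0441 -126.3386] z axis [ 0.6819  0.1779 -0.7095] W up in tool [ 0.7047  0.0003 -0.7095]
```

```bash
python3 -m crank '[-0.01,0,-0.01,0,0,0, -0.0127,0,0.0129,0,0,0, -0.0127,0,0.0129,0,0,0, -0.0127,0,0.0129,0,0,0, -0.0127,0,0.0129,0,0,0, -0.0127,0,0.0129,0,0,0, -0.0127,0,0.0129,0,0,0, -0.0127,0.0005,0.0129,0,0,0]' 0.035| grep -E 'eef|force:'
python3 -m crank '[0,0,0,0,0,0, 0,0,0,0,0,0, 0.002,0,0.002,0,0,0, 0.002,0,0.002,0,0,0, 0.002,0,0.002,0,0,0, 0.002,0,0.002,0,0,0, 0,0,0,0,0,0, 0,0,0,0,0,0]' 0.035| grep -E 'eef|force:|width'
python3 -c "
from g import *
st()
m,im,d=grab('side'); cv2.imwrite('pics/s5.png',cv2.resize(im[60:320,130:430,::-1],None,fx=2,fy=2))
go(rk(50,9,252),14,tilt=45)"
```

```text
eef_pos: [482.4, 113.5, 262.8]
wrist_force: [0.2, 0.5, 0.7]
grip_force: 0.0
eef_pos: [492.6, 115.9, 262.8]
wrist_force: [-0.8, 0.1, 0.1]
gripper_width: 0.379
grip_force: 0.0
t 40.63 tcp [492.5653 115.8778 262.8223] rack tip [ 38.9004   9.7873 252.9032] F [-0.8331  0.0726  0.0805] rackF [-0.7871  0.2823  0.0805] w 0.378804939612773 0.0
turn [ 0.0017  0.0022 -0.0002]
shift tool [0.0074 0.0008 0.0085] world [11.0871  2.0777 -0.7679] z axis [ 0.6827  0.178  -0.7087] W up in tool [ 0.7055  0.001  -0.7087]
```

View pics/s5.png

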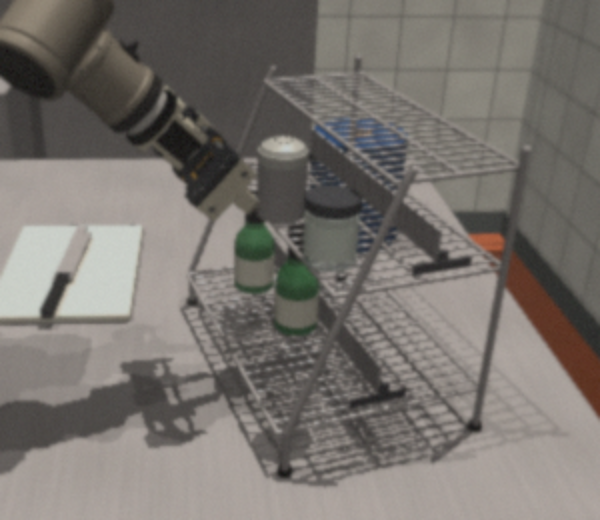

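The shaker stands upright on the upper deck at (283,180), with the fingers just in front of its base. Pushing it back.

```bash
python3 -m crank '[0.003,0.0003,0.003,0,0,0, 0.003,0.0003,0.003,0,0,0, 0.003,0,0.003,0,0,0, 0.003,0,0.003,0,0,0, 0.003,0,0.003,0,0,0, 0.003,0,0.003,0,0,0, 0.003,0,0.003,0,0,0, 0.003,0,0.003,0,0,0]' | grep -E 'eef|force:'
python3 -m crank '[0.003,0,0.003,0,0,0, 0.003,0,0.003,0,0,0, 0.003,0,0.003,0,0,0, 0.003,0,0.003,0,0,0, 0.003,0,0.003,0,0,0, 0.003,0,0.003,0,0,0, 0.003,0,0.003,0,0,0, 0.003,0,0.003,0,0,0]' | grep -E 'eef|force:'
python3 -c "
from g import *
st()
m,im,d=grab('side')
for q in nets.cut_out('side','shaker_center')[:2]:
    c=cloud(m,d,q['mask']); print(q['score'],q['box'],np.percentile(c,[2,50,98],axis=0))"
```

```text
eef_pos: [525.8, 123.9, 262.4]
wrist_force: [-1.5, -0.1, -0.1]
grip_force: 1.1
eef_pos: [558.6, 132.4, 262.5]
wrist_force: [-2.1, 0.1, -0.4]
grip_force: 1.0
t 42.02 tcp [558.5997 132.3578 262.4721] rack tip [106.9469   8.9091 252.5454] F [-2.1442  0.1104 -0.4355] rackF [-2.0454  0.6528 -0.4355] w 0.3802390883029919 0.9908205200918019
0.68 [282.3, 128.3, 22.6, 27.6] [[573.0078 110.3368 275.2057]
 [596.3604 117.4439 309.7921]
 [625.0059 143.7965 330.3833]]
```

```bash
python3 -m crank '[0.0014,0,0.0014,0,0,0, 0.0014,0,0.0014,0,0,0, 0.0014,0,0.0014,0,0,0, 0.0014,0,0.0014,0,0,0, 0.0014,0,0.0014,0,0,0, 0.0007,0,0.0007,0,0,0, 0,0,0,0,0,0, 0,0,0,0,0,0]' >/dev/null
python3 -c "
from g import *
st()"
python3 -m crank '[0.0007,0,0.0007,0,0,0, 0.0007,0,0.0007,0,0,0, 0.0007,0,0.0007,0,0,0, 0,0,0,0,0,0, 0,0,0,0,0,0, 0,0,0,0,0,0, 0,0,0,0,0,0, 0,0,0,0,0,0]' >/dev/null
python3 -c "
from g import *
st()"
python3 -m crank '[0.0007,0,0.0007,0,0,0, 0.0007,0,0.0007,0,0,0, 0.0007,0,0.0007,0,0,0, 0,0,0,0,0,0, 0,0,0,0,0,0, 0,0,0,0,0,0, 0,0,0,0,0,0, 0,0,0,0,0,0]' >/dev/null
python3 -c "
from g import *
st()"
```

```text
t 42.78 tcp [568.8646 134.9934 262.6343] rack tip [117.5467   8.844  252.7098] F [-1.1832 -0.2448 -0.3985] rackF [-1.2065  0.0646 -0.3985] w 0.3766145238057988 0.3949023230234161
t 43.45 tcp [571.6779 135.7187 262.6391] rack tip [120.4522   8.8282 252.7148] F [-0.4966 -0.088   0.0034] rackF [-0.5027  0.0414  0.0034] w 0.3802759620703259 0.5118231126107275
t 44.12 tcp [574.5663 136.4732 262.6178] rack tip [123.4374   8.8221 252.6935] F [-0.2519  0.133   0.2619] rackF [-0.2097  0.1928  0.2619] w 0.3804452146507168 0.48859909060411155
```

```bash
python3 -m crank '[0.0007,0,0.0007,0,0,0, 0.0007,0,0.0007,0,0,0, 0.0005,0,0.0005,0,0,0, 0,0,0,0,0,0, 0,0,0,0,0,0, 0,0,0,0,0,0, 0,0,0,0,0,0, 0,0,0,0,0,0]' >/dev/null
python3 -c "
from g import *
st()"
python3 -m crank '[0.0007,0,0.0007,0,0,0, 0.0007,0,0.0007,0,0,0, 0,0,0,0,0,0, 0,0,0,0,0,0, 0,0,0,0,0,0, 0,0,0,0,0,0, 0,0,0,0,0,0, 0,0,0,0,0,0]' >/dev/null
python3 -c "
from g import *
st()"
```

```text
t 44.78 tcp [577.1402 137.1552 262.5915] rack tip [126.0997   8.8263 252.6668] F [-1.7023 -0.0342  0.8733] rackF [-1.6548  0.4004  0.8733] w 0.3801268485167557 0.5775848322082311
t 45.45 tcp [579.0469 137.6461 262.5992] rack tip [128.0685   8.8158 252.6743] F [-1.3458 -0.2319  0.431 ] rackF [-1.3604  0.1184  0.431 ] w 0.3784271260629131 0.5521073949057609
```

```bash
python3 -m crank '[0.0007,0,0.0007,0,0,0, 0.0007,0,0.0007,0,0,0, 0,0,0,0,0,0, 0,0,0,0,0,0, 0,0,0,0,0,0, 0,0,0,0,0,0, 0,0,0,0,0,0, 0,0,0,0,0,0]' >/dev/null
python3 -c "
from g import *
st()"
python3 -m crank '[0.0007,0,0.0007,0,0,0, 0.0007,0,0.0007,0,0,0, 0,0,0,0,0,0, 0,0,0,0,0,0, 0,0,0,0,0,0, 0,0,0,0,0,0, 0,0,0,0,0,0, 0,0,0,0,0,0]' >/dev/null
python3 -c "
from g import *
st()"
```

```text
t 46.12 tcp [580.9562 138.132  262.5713] rack tip [130.0382   8.7989 252.6461] F [-1.1048 -0.7462  0.1844] rackF [-1.2584 -0.4402  0.1844] w 0.3849488890312952 0.7542657782323658
t 46.78 tcp [582.0864 138.6222 262.0879] rack tip [131.242    8.9917 252.1488] F [-7.7225 -2.9371  2.2307] rackF [-8.2158 -0.8736  2.2307] w 0.38163753152515545 4.254362639039755
```

The force has jumped and holds, so that's the stop. One small press, then I back away.

```bash
python3 -m crank '[0.0006,0,0.0006,0,0,0, 0,0,0,0,0,0, 0,0,0,0,0,0, 0,0,0,0,0,0, 0,0,0,0,0,0, 0,0,0,0,0,0, 0,0,0,0,0,0, 0,0,0,0,0,0]' | grep -E 'eef|force:'
python3 -m crank '[-0.002,0,-0.002,0,0,0, -0.006,0,-0.006,0,0,0, -0.012,0,-0.012,0,0,0, -0.015,0,-0.015,0,0,0, -0.015,0,-0.015,0,0,0, -0.015,0,-0.015,0,0,0, -0.01,0,-0.01,0,0,0, 0,0,0,0,0,0]' | grep -E 'eef|force:'
python3 -m crank '[0.003,0.005,-0.01,0,0,0, 0.005,0.015,-0.01,0,0,0, 0.005,0.02,-0.01,0,0,0, 0.005,0.02,-0.01,0,0,0, 0.005,0.02,-0.01,0,0,0, 0,0.01,0,0,0,0, 0,0,0,0,0,0, 0,0,0,0,0,0]' | grep -E 'eef|force:'
python3 -c "
from g import *
st()
m,im,d=grab('side'); cv2.imwrite('pics/s6.png',cv2.resize(im[60:320,130:430,::-1],None,fx=2,fy=2))
for o in ('shaker_center','oil_bottle_center','stock_jar_center'):
  for q in nets.cut_out('side',o)[:2]:
    c=cloud(m,d,q['mask']); print(o,q['score'],q['box'],np.percentile(c,[2,50,98],axis=0))"
```

```text
eef_pos: [582.4, 138.8, 261.9]
wrist_force: [-12.3, -4.7, 4.0]
grip_force: 6.4
eef_pos: [478.9, 111.8, 262.7]
wrist_force: [0.7, 0.7, 0.2]
grip_force: 0.0
eef_pos: [485.9, 19.6, 314.5]
wrist_force: [-0.1, 0.1, 0.1]
grip_force: 0.0
t 48.78 tcp [485.9155  19.5907 314.543 ] rack tip [  7.9423 -81.6463 304.6173] F [-0.1323  0.1461  0.0717] rackF [-0.0908  0.1749  0.0717] w 0.3793921561772104 0.0
shaker_center 0.93 [291.2, 126.8, 22.9, 30.6] [[590.5154 114.9943 266.7743]
 [611.8123 123.0061 297.2882]
 [647.2897 152.2082 327.7005]]
oil_bottle_center 0.69 [267.4, 176.4, 24.8, 52.2] [[541.1753  99.197   63.7588]
 [564.4703 109.1819 117.3713]
 [595.7523 132.5552 209.1128]]
stock_jar_center 0.61 [285.4, 153.1, 26.9, 43.0] [[556.2282 -33.1211 235.2307]
 [581.5907 -25.6467 283.6849]
 [611.3708  17.4878 312.9404]]
stock_jar_center 0.25 [290.2, 128.8, 23.0, 29.8] [[590.9128  51.8493 268.6973]
 [614.9553 123.0404 299.6464]
 [649.5946 148.0065 352.7775]]
```

View pics/s6.png

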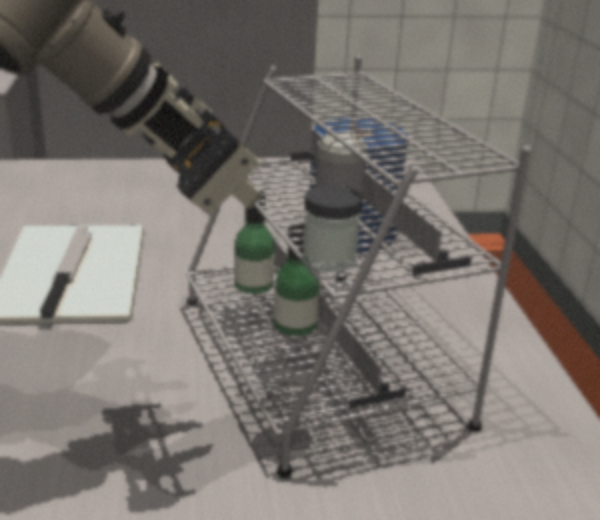

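The shaker stands under the top deck at (340,165) and the bottle under the middle deck at (297,295). The jar and stock bottle have not moved, and the arm touches nothing.

```bash
python3 -c "
from station import r
print(r.finish_job())"
```

```text
the job is handed in; nothing more can be done
None
```

The job is handed in, with no verdict shown: the bottle stands on the lower tier and the shaker on the upper, both upright, pushed back until I felt the stop and released, with the stock bottle and jar left where they were.

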